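# Push the spoon box home between the teapot blocks

### The arm

A 7-joint arm with a two-finger parallel gripper is mounted at the origin on the work surface. World frame = base frame: x ahead of the robot, y to its left, z up, the work surface at z = 0. Lengths are in mm, angles in rad, forces in N, time in s.
With the tool pointing down it reaches from about 425 to 950 mm from the base axis. Payload 16.7 kg.
Tool frame: the origin (TCP) lies on the centre line of the jaws, within the pads' length; the fingertips stand 25 mm ahead of it and the grasp point (between the pads) lies 6 mm ahead of it (ctrl.tips_ahead is the distance from the TCP to the fingertips, in mm); z points along the fingers, y is the direction in which the jaws open and shut (so a half turn about z gives the same grasp; the last joint's range is limited). The gripper opens to 94 mm and grips with 3 to 60 N. Pads are 16 mm wide; open, the fingers measure 119 mm over their backs; the gripper's body (75 mm by 177 mm) begins 78 mm behind the grasp point.
Start: joints at [-1.292, 0.426, 0.074, 1.606, -0.034, 1.111, -0.067], TCP at [280.037, 614.13, 230.467] pointing down, gripper open.
Joint ranges: [-2.85, 2.85], [-0.5, 2.14], [-1.23, 1.37], [0.21, 2.46], [-1.02, 4.16], [0.16, 2.05], [-2.73, 2.73]. Speed limits (rad/s): [1.89, 1.89, 2.39, 2.39, 3.01, 3.01, 3.01].

### API

Orientations are given as a rotation vector (axis times angle).
In Python, from rig import ctrl gives the robot as it stands. The module is installed in compiled form; this text tells all that it offers.
- The arm moves only by the tool carry_out, never from a script. Its arguments are lists of equal length, an entry for each row: "dp": the shift along the tool's x, y, z normalised to -1 to 1, where 1 is 80 mm, a list of three; "turn": the turn about the tool's z normalised to -1 to 1, where 1 is pi rad. A call has exactly 10 rows; each row is the pose to reach, as a shift and turn from the pose commanded when the call began, along the tool's axes at that moment, turning the shorter way round; what a row does not reach only later rows make up. A row lasts 1/8 s, in which the tool goes at most 62.5 mm and 10.7 degrees, less where a joint would pass 70% of its speed; a pose out of reach is approached as far as the arm can. A call with a number of a shift or a turn outside -1 to 1 is refused whole. A call with a gripper value outside its range is refused whole. "claw" is the closure, from 0 (fully open) to 1 (shut), set as the call begins (left out, the last holds). The fingers move at their own pace and stop on an object; "newtons" is the grip in N (left out, the last holds). Time passes only in rows, so rows that repeat a pose let the fingers close, or fill a call up. It gives the time, the measured TCP pose, the force and the opening at its end, in the units of the state.
- ctrl.get_state(): the state, without advancing time (a new reading comes with each control period).
- ctrl.grab_frame(name): name is "scene" or "top"; returns the picture (384x512x3 uint8, red, green, blue); there is no depth.
- ctrl.camera_model(name): a dict with "camera_matrix" (3x3 intrinsics, pixels), "R" (3x3) and "t" (3): a world point X has camera coordinates R X + t. Camera axes: x right, y down, z forward; pixel columns grow to the right and rows downward; lengths in mm; the calibration is good to about 2 mm. A picture is of the moment at which its call begins. camera_model takes no time and is no camera call.
- ctrl.finish_job(): hands the job in, once; it reports no verdict.
The state is a dict: "time_s": time; "joint_positions": joint angles; "dq": joint speeds; "joint_torque": joint torques, N m; "tool_pos": TCP position; "orientation": TCP orientation; "force": force on the tool from outside, world axes, zero at the start; "torque": the same for the moment, N m; "opening": finger opening in mm.
Only numpy, scipy, OpenCV 4.12 (cv2) and the standard library are available. Lean on these libraries where they do the work, as an engineer would, in place of code of your own. Each camera call takes 0.05 s, during which the arm holds its last target.

### The job

Put the wooden spoon box away by pushing it with the fingers: push its sliding cover fully shut and push the box, closed end first, through the narrow gap between the two stone blocks that carry the glass teapots until it sits fully home against the back stone. The box stays on the shelf throughout (do not lift or tip it), and the teapots, glasses, cup, tin and bowl are left where they stand.

Things in the scene. Friction and masses are not known exactly. Their poses are not given: they have to be found in the camera images.
- stand: Fixed low pale stone stand, U-shaped from above: two blocks 130 wide, 112 deep, 50 mm high, each carrying a teapot; between them a gap 86 wide, 90 mm deep, shut behind by a back stone. Mouth corners rounded, 12 mm radius. Origin: centre of the gap's mouth at shelf height, in line with the blocks' fronts. x points into the gap, away from the robot; back stone at x = 90 mm; y across, z up.
- spoon_box: Loose wooden box, 165 long (x), 80 wide (y), 50 mm high, 0.35 to 0.6 kg, lying askew on the shelf in front of the gap. Origin: centre of its underside. Its x axis points to the closed end, which goes in first; the cover slides out over the other end (x = -82.5 mm), towards the robot. Home, its origin is at x = 7.5 mm, y = 0 (3 mm play) of the stand; the near end then sticks out 75 mm.
- cover (a joint): Sliding cover of the spoon box: plate 159 x 67 x 6 mm in grooves between the box's side walls, upper face 47.5 mm above the shelf. Value in m: 0 = shut, its edge flush with the box's near end; positive = how far it sticks out over that end towards the robot (18 to 35 mm at the start). It slides at about 0.6 N, less than the box needs (1.5 to 5 N).
- teapot_left: Glass teapot, 106 mm wide, 122 mm high with its knob, handle along its -x, spout along its +x (each to 87 mm from the axis), on the stand's left (+y) block, handle turned outwards and to the front. Origin: centre of its underside. To be left alone.
- teapot_right: The same teapot on the right (-y) block, handle outwards and to the front. Origin: centre of its underside. To be left alone.
- red_cup: Plastic cup, 76 mm wide, 95 mm high. Origin: centre of its underside. To be left alone.
- tin: Steel tin with a twist cap, 78 mm wide, 100 mm high. Origin: centre of its underside. To be left alone.
- glass_a: Tea glass, 62 mm wide, 80 mm high. Origin: centre of its underside. To be left alone.
- glass_b: Tea glass like the other, 62 mm wide, 80 mm high. Origin: centre of its underside. To be left alone.
- sugar_bowl: White bowl, 96 mm wide, 50 mm high, beside the stand. Origin: centre of its underside. To be left alone.
There are look-alikes about, which are no part of the job. There is more than one size of the spoon_box; the one meant has the size given above.

How it is judged:
By the outcome, as a careful person would: the job done as asked, in the order asked, and still so for the second after the job is handed in, with the robot touching nothing.
It also fails if it takes over 61 s, if anything falls off the work surface, if the arm or the gripper's body presses on something with over 40 N, if the wrist force passes 120 N, or if a joint passes its speed limit or range.

## Working session

There is one attempt and no reset: what is moved stays moved. The work goes in short steps, Python scripts to look and compute and a tool call to move; the robot and the scene stay as the last step left them, time stands still between calls to the robot, and variables do not carry over. Pictures are saved under pics/ and viewed, and the job is handed in when it is done.

Besides the shell and the picture viewer there is one more tool, called after "Request:" as name([rows], argument=value, ...), one row to a line, values as JSON. carry_out: Moves the arm, as the interface text tells. Scaled input: -1 to 1 covers 80 mm each way for a shift and pi rad each way for a turn. Its arguments: {"type":"object","properties":{"dp":{"type":"array"},"turn":{"type":"array"},"claw":{"type":"number"},"newtons":{"type":"number"}},"required":["dp","turn"]}

```bash
mkdir -p pics
python3 - <<'E'
from rig import ctrl
import cv2,numpy as np
s=ctrl.get_state()
print({k:np.round(v,3) for k,v in s.items()})
for n in("scene","top"):
    im=ctrl.grab_frame(n); cv2.imwrite(f"pics/{n}0.png",im[:,:,::-1]); m=ctrl.camera_model(n); print(n,m)
E
```

```text
{'time_s': np.float64(0.0), 'joint_positions': array([-1.292,  0.427,  0.074,  1.607, -0.034,  1.111, -0.067]), 'dq': array([ 0.001,  0.   , -0.001,  0.001, -0.001, -0.001, -0.001]), 'joint_torque': array([-2.0000e-03, -9.3582e+01,  3.6650e+00, -4.5420e+01, -4.9000e-02,
        2.0000e-02,  0.0000e+00]), 'tool_pos': array([279.89 , 613.785, 229.776]), 'orientation': array([-6.67e-01, -3.07e+00,  2.00e-03]), 'force': array([ 0.832,  0.22 , -0.319]), 'torque': array([-0.075,  0.006, -0.018]), 'opening': np.float64(94.034)}
scene {'camera_matrix': array([[432.68779573,   0.        , 257.15686758],
       [  0.        , 432.68779573, 196.25206899],
       [  0.        ,   0.        ,   1.        ]]), 'R': array([[-2.07198411e-01,  9.78298835e-01, -4.56493945e-04],
       [ 7.10357916e-01,  1.50129103e-01, -6.87642991e-01],
       [-6.72651804e-01, -1.42802809e-01, -7.26048833e-01]]), 't': array([ 117.63478405, -366.33511666, 1574.77048233])}
top {'camera_matrix': array([[492.2339973 ,   0.        , 253.74124575],
       [  0.        , 492.2339973 , 193.37500675],
       [  0.        ,   0.        ,   1.        ]]), 'R': array([[ 7.92633823e-02, -9.96853639e-01,  3.71510282e-04],
       [-9.74677775e-01, -7.75782615e-02, -2.09725651e-01],
       [ 2.09094600e-01,  1.62614616e-02, -9.77760202e-01]]), 't': array([ -22.79184979,  582.00526046, 1031.69568483])}
```

View pics/scene0.png

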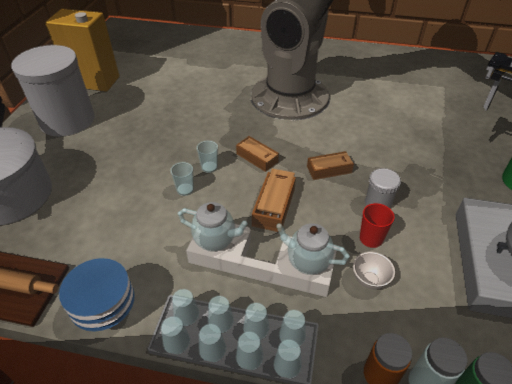

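View pics/top0.png

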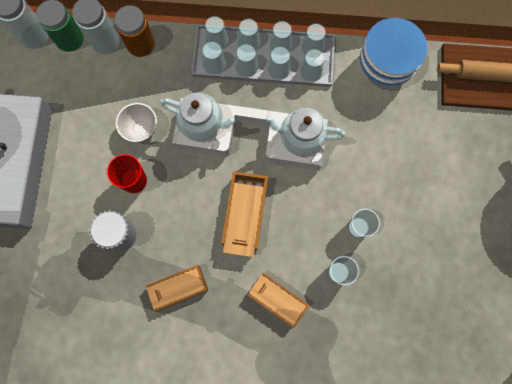

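The box is centred near (245,213) in the top view, with its open end (cover out) at the bottom. The stand gap is near (250,130), and two smaller look-alike boxes lie near (177,288) and (278,300). I'll enlarge the top view.

Run:
```python
import cv2
im=cv2.imread("pics/top0.png")
cv2.imwrite("pics/top0a.png",cv2.resize(im[160:265,190:300],None,fx=5.5,fy=5.5,interpolation=cv2.INTER_CUBIC))
cv2.imwrite("pics/top0b.png",cv2.resize(im[85:185,150:350],None,fx=4,fy=4,interpolation=cv2.INTER_CUBIC))
im=cv2.imread("pics/scene0.png")
cv2.imwrite("pics/scene0a.png",cv2.resize(im[160:300,170:350],None,fx=4.2,fy=4.2,interpolation=cv2.INTER_CUBIC))
```

```text
(no output)
```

View pics/top0a.png

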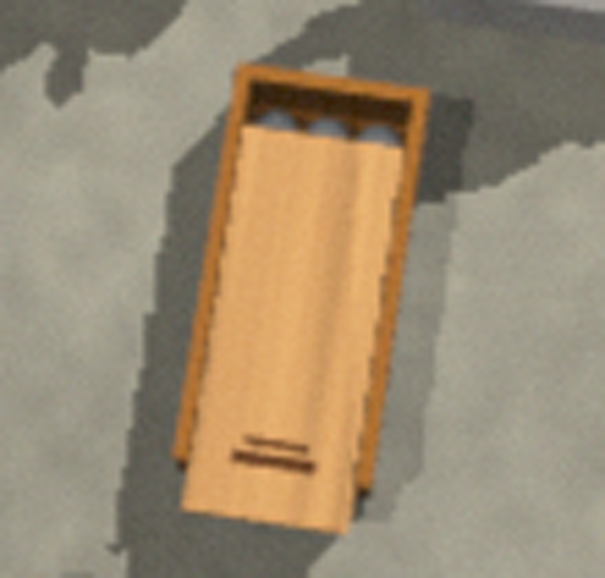

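View pics/top0b.png

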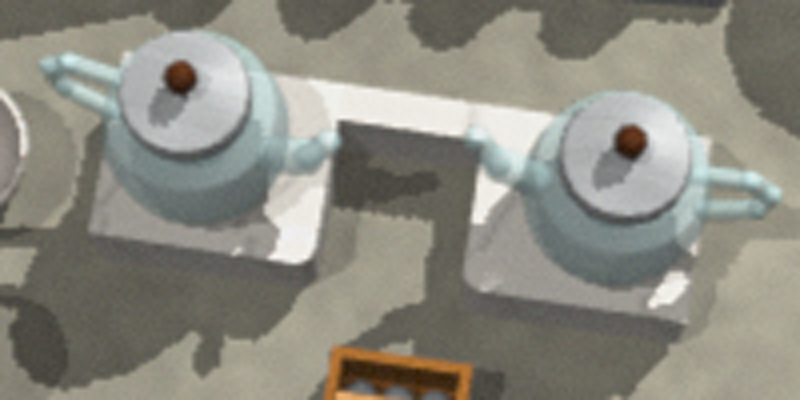

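View pics/scene0a.png

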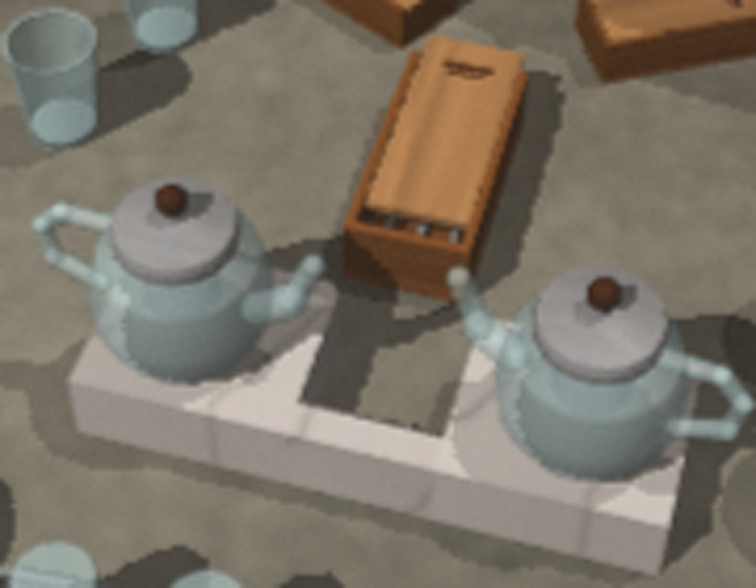

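The enlarged top crops show the box's rim corners, the cover's near edge and the gap edges clearly. I'll cast rays through those pixels.

```bash
cat > h.py <<'E'
import numpy as np,cv2
from rig import ctrl
def ray(name,px,z):
    m=ctrl.camera_model(name);K,R,t=m["camera_matrix"],m["R"],m["t"]
    px=np.atleast_2d(px).astype(float)
    d=(np.linalg.inv(K)@np.c_[px,np.ones(len(px))].T).T@R
    c=-R.T@t
    return (c+d*((z-c[2])/d[:,2])[:,None])[:,:2]
def crop(p,f,off): return (np.array(p,float)+.5)/f-.5+np.array(off)
def proj(name,X):
    m=ctrl.camera_model(name);x=(m["camera_matrix"]@(m["R"]@np.array(X,float).T+m["t"][:,None])).T
    return x[:,:2]/x[:,2:]
E
python3 - <<'E'
from h import *
B=ray("top",crop([(238,66),(430,90),(177,462),(368,492)],5.5,(190,160)),50)
C=ray("top",crop([(182,510),(349,532)],5.5,(190,160)),47.5)
print("box FL FR NL NR\n",B.round(1)); L=np.linalg.norm
print("len",L(B[0]-B[2]),L(B[1]-B[3]),"wid",L(B[0]-B[1]),L(B[2]-B[3]),"centre",B.mean(0))
ax=(B[0]+B[1]-B[2]-B[3]);ax/=L(ax);print("yaw",np.degrees(np.arctan2(ax[1],ax[0])))
print("cover",C.round(1),"ext",(( B[2]+B[3])/2-C.mean(0))@ax, L(C[0]-C[1]))
S=ray("top",crop([(338,122),(475,138),(317,245),(465,270),(92,232),(300,262),(480,288),(685,322)],4,(150,85)),50)
print(S.round(1))
def ang(a,b): d=b-a;return np.degrees(np.arctan2(d[1],d[0]))
print("inner L",ang(S[2],S[0]),"inner R",ang(S[3],S[1]),"back",ang(S[1],S[0])-90,"front",ang(S[7],S[4])-90,ang(S[5],S[4])-90,ang(S[7],S[6])-90,"gapw",L(S[0]-S[1]))
E
```

```text
box FL FR NL NR
 [[631.1  74.8]
 [627.2  -4.8]
 [466.4  84.7]
 [460.5   7.7]]
len 164.97523400482322 167.14156453235492 wid 79.73847048958723 77.23357477760638 centre [546.30251559  40.60257223]
yaw -3.8724464570195942
cover [[447.7  81.1]
 [444.3  14. ]] ext 17.492260771591795 67.204732717167
[[ 766.3   83.8]
 [ 762.9    3.7]
 [ 691.    89.3]
 [ 682.9    3.6]
 [ 688.5  218.8]
 [ 680.1   98.1]
 [ 672.9   -5.7]
 [ 662.1 -123.3]]
inner L -4.145788758162682 inner R 0.09124532508235142 back -2.4880567072893314 front -4.418672631088441 -3.981957506998228 -5.239683209528465 gapw 80.17197315301934
```

Run:
```python
from h import *
m=ctrl.camera_model("top");print("cam",(-m["R"].T@m["t"]).round(0))
im=cv2.imread("pics/top0.png");hsv=cv2.cvtColor(im,cv2.COLOR_BGR2HSV)
mask=cv2.inRange(hsv,(5,90,60),(25,255,255))
n,l,st,ce=cv2.connectedComponentsWithStats(mask)
for i in range(1,n):
    if st[i,4]>300: print(st[i])
i=l[213,245];M=(l==i)
Lp,Rp=[],[]
for r in range(178,240):
    c=np.flatnonzero(M[r]);Lp.append((c[0]-.5,r));Rp.append((c[-1]+.5,r))
for nme,P,in(("L",Lp),("R",Rp)):
    W=ray("top",P,50).astype(np.float32)
    vx,vy,x0,y0=cv2.fitLine(W,cv2.DIST_HUBER,0,.01,.01).ravel()
    print(nme,"yaw",np.degrees(np.arctan(vy/vx)),"y at x=546:",y0+(546-x0)*vy/vx)
# far edge
P=[]
for c in range(236,266):
    r=np.flatnonzero(M[:,c]);P.append((c,r[0]-.5))
W=ray("top",P,50).astype(np.float32);vx,vy,x0,y0=cv2.fitLine(W,cv2.DIST_HUBER,0,.01,.01).ravel()
print("far edge yaw",-np.degrees(np.arctan(vx/vy)),"x at y=35",x0+(35-y0)*vx/vy)
P=[]
for c in range(225,252):
    r=np.flatnonzero(M[:,c]);P.append((c,r[-1]+.5))
W=ray("top",P,47.5).astype(np.float32);print("cover near", W[::4].round(1).tolist())
# look-alikes
for s in ((177,288),(278,300)):
    k=l[s[1],s[0]];cnt,_=cv2.findContours((l==k).astype(np.uint8),0,1)
    print("look",ray("top",cv2.boxPoints(cv2.minAreaRect(max(cnt,key=len))),40).round(0).tolist())
# stand white mask lines
hs=cv2.inRange(hsv,(0,0,150),(180,60,255))
```

```text
cam [ 353.    6. 1131.]
[   98     0   414    53 10140]
[ 437   44   75   38 2316]
[ 443   81   69   27 1130]
[ 221  171   47   86 2869]
[ 146  265   62   47 1636]
[ 248  273   62   55 1615]
L yaw -3.8959782 y at x=546: 82.133286
R yaw -4.3416305 y at x=546: 0.29186177
far edge yaw -3.5038774 x at y=35 630.48505
cover near [[447.70001220703125, 76.0], [446.29998779296875, 67.0999984741211], [444.79998779296875, 58.099998474121094], [445.5, 49.400001525878906], [444.0, 40.5], [444.70001220703125, 31.700000762939453], [443.20001220703125, 22.799999237060547]]
look [[362.0, 247.0], [419.0, 133.0], [365.0, 104.0], [309.0, 218.0]]
look [[361.0, 22.0], [413.0, -9.0], [351.0, -116.0], [300.0, -84.0]]
```

Request:
carry_out([
  [-0.08, -0.1, 0],
  [-0.16, -0.2, 0],
  [-0.26, -0.32, 0],
  [-0.36, -0.45, 0],
  [-0.46, -0.58, 0],
  [-0.56, -0.7, 0],
  [-0.66, -0.82, 0],
  [-0.74, -0.92, 0],
  [-0.8, -1, 0],
  [-0.8, -1, 0],
], turn=[-0.015, -0.03, -0.045, -0.06, -0.075, -0.09, -0.1, -0.11, -0.114, -0.114], claw=0.6, newtons=20)

```text
time_s: 1.35
tool_pos: [305.3, 514.4, 230.4]
orientation: [-0.111, -3.14, 0.0]
force: [0.1, 0.3, 0.6]
opening: 37.6
```

Request:
carry_out([
  [-0.06, -0.12, 0],
  [-0.1, -0.25, 0],
  [-0.14, -0.38, 0],
  [-0.18, -0.5, 0],
  [-0.22, -0.62, 0],
  [-0.25, -0.74, 0],
  [-0.28, -0.84, 0],
  [-0.3, -0.92, 0],
  [-0.32, -0.98, 0],
  [-0.32, -0.98, 0],
], turn=[0, 0, 0, 0, 0, 0, 0, 0, 0, 0])

```text
time_s: 2.6
tool_pos: [325.3, 434.6, 230.5]
orientation: [0.11, 3.14, 0.0]
force: [-0.8, 0.4, 0.3]
opening: 37.6
```

Request:
carry_out([
  [-0.06, -0.12, 0],
  [-0.1, -0.25, 0],
  [-0.14, -0.38, 0],
  [-0.18, -0.5, 0],
  [-0.22, -0.62, 0],
  [-0.25, -0.74, 0],
  [-0.28, -0.84, 0],
  [-0.3, -0.92, 0],
  [-0.32, -0.98, 0],
  [-0.32, -0.98, 0],
], turn=[0, 0, 0, 0, 0, 0, 0, 0, 0, 0])

```text
time_s: 3.85
tool_pos: [345.3, 354.6, 230.5]
orientation: [-0.11, -3.14, -0.0]
force: [1.1, 0.5, 0.4]
opening: 37.7
```

Request:
carry_out([
  [-0.06, -0.12, 0],
  [-0.1, -0.25, 0],
  [-0.14, -0.38, 0],
  [-0.18, -0.5, 0],
  [-0.22, -0.62, 0],
  [-0.25, -0.74, 0],
  [-0.28, -0.84, 0],
  [-0.3, -0.92, 0],
  [-0.32, -0.98, 0],
  [-0.32, -0.98, 0],
], turn=[0, 0, 0, 0, 0, 0, 0, 0, 0, 0])

```text
time_s: 5.1
tool_pos: [365.4, 274.6, 230.5]
orientation: [-0.11, -3.14, -0.0]
force: [0.3, -0.1, -0.0]
opening: 37.8
```

Request:
carry_out([
  [-0.06, -0.12, 0],
  [-0.1, -0.25, 0],
  [-0.14, -0.38, 0],
  [-0.18, -0.5, 0],
  [-0.22, -0.62, 0],
  [-0.25, -0.74, 0],
  [-0.28, -0.84, 0],
  [-0.3, -0.92, 0],
  [-0.32, -0.98, 0],
  [-0.32, -0.98, 0],
], turn=[0, 0, 0, 0, 0, 0, 0, 0, 0, 0])

```text
time_s: 6.35
tool_pos: [385.5, 194.6, 230.5]
orientation: [-0.11, -3.14, 0.0]
force: [-0.3, 0.1, -0.3]
opening: 38.0
```

Request:
carry_out([
  [-0.06, -0.12, 0],
  [-0.1, -0.25, 0],
  [-0.14, -0.38, 0],
  [-0.18, -0.5, 0],
  [-0.22, -0.62, 0],
  [-0.25, -0.74, 0],
  [-0.28, -0.84, 0],
  [-0.3, -0.92, 0],
  [-0.32, -0.98, 0],
  [-0.32, -0.98, 0],
], turn=[0, 0, 0, 0, 0, 0, 0, 0, 0, 0])

```text
time_s: 7.6
tool_pos: [405.5, 114.6, 230.5]
orientation: [-0.11, -3.14, 0.0]
force: [0.0, 0.2, -0.1]
opening: 37.7
```

Request:
carry_out([
  [-0.06, -0.12, 0.1],
  [-0.11, -0.24, 0.22],
  [-0.16, -0.36, 0.35],
  [-0.21, -0.48, 0.48],
  [-0.26, -0.58, 0.6],
  [-0.3, -0.66, 0.72],
  [-0.33, -0.73, 0.83],
  [-0.35, -0.77, 0.93],
  [-0.365, -0.8, 1],
  [-0.365, -0.8, 1],
], turn=[0, 0, 0, 0, 0, 0, 0, 0, 0, 0])

```text
time_s: 8.85
tool_pos: [430.0, 48.8, 150.2]
orientation: [-0.11, -3.139, 0.001]
force: [0.1, 0.9, -0.7]
opening: 37.4
```

Run:
```python
from h import *
s=ctrl.get_state();print(s["tool_pos"],s["joint_positions"].round(2))
im=ctrl.grab_frame("scene");cv2.imwrite("pics/s1.png",cv2.resize(im[100:290,160:400,::-1],None,fx=3.2,fy=3.1))
```

```text
[430.02032883  48.83484651 150.16980275] [-0.62  0.13  0.39  2.23 -0.07  0.8   1.32]
```

View pics/s1.png

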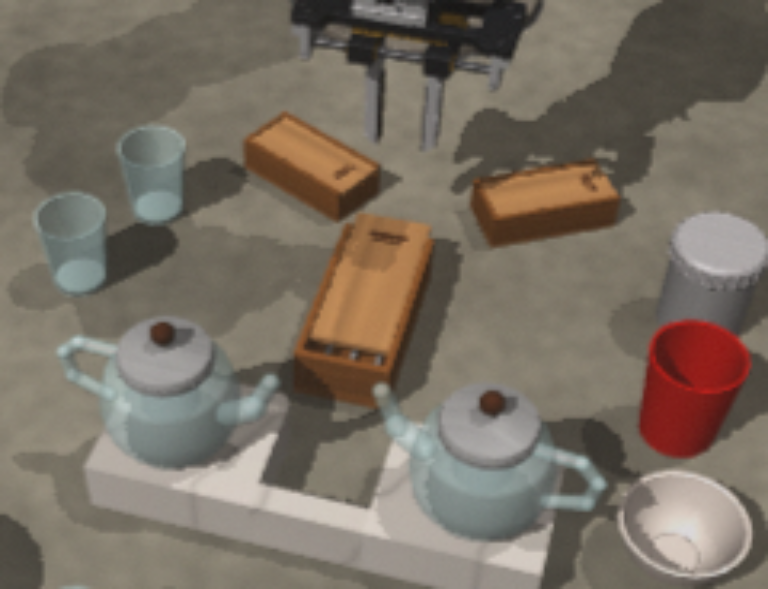

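The fingers hang at about (375,140) and (430,150) in the enlarged view, behind the cover edge and clear of both small boxes, so I'll descend.

Request:
carry_out([
  [0, 0, 0.1],
  [0, 0, 0.22],
  [0, 0, 0.35],
  [0, 0, 0.48],
  [0, 0, 0.6],
  [0, 0, 0.72],
  [0, 0, 0.83],
  [0, 0, 0.93],
  [0, 0, 1],
  [0, 0, 1],
], turn=[0, 0, 0, 0, 0, 0, 0, 0, 0, 0])

```text
time_s: 10.15
tool_pos: [429.9, 48.8, 70.1]
orientation: [-0.11, -3.139, 0.001]
force: [0.1, -0.5, 0.9]
opening: 37.3
```

Request:
carry_out([
  [0, 0, 0.06],
  [0, 0, 0.12],
  [0, 0, 0.18],
  [0, 0, 0.24],
  [0, 0, 0.3],
  [0, 0, 0.36],
  [0, 0, 0.4],
  [0, 0, 0.41],
  [0, 0, 0.41],
  [0, 0, 0.41],
], turn=[0, 0, 0, 0, 0, 0, 0, 0, 0, 0])

```text
time_s: 11.4
tool_pos: [430.2, 49.0, 37.8]
orientation: [0.109, 3.14, 0.0]
force: [0.4, -0.2, 0.0]
opening: 37.8
```

Request:
carry_out([
  [-0.03, 0, 0],
  [-0.07, 0, 0],
  [-0.11, 0, 0],
  [-0.15, 0, 0],
  [-0.19, 0, 0],
  [-0.23, 0, 0],
  [-0.27, 0, 0],
  [-0.31, 0, 0],
  [-0.34, 0, 0],
  [-0.35, 0, 0],
], turn=[0, 0, 0, 0, 0, 0, 0, 0, 0, 0])

```text
time_s: 12.65
tool_pos: [457.6, 46.9, 37.6]
orientation: [-0.109, -3.139, 0.0]
force: [-5.5, 0.8, 2.4]
opening: 37.2
```

Run:
```python
from h import *
s=ctrl.get_state();print(s["tool_pos"],s["force"].round(1))
for n,(r0,r1,c0,c1) in {"scene":(130,270,190,330),"top":(90,270,170,330)}.items():
    im=ctrl.grab_frame(n);cv2.imwrite(f"pics/{n}2f.png",im[:,:,::-1]);cv2.imwrite(f"pics/{n}2.png",cv2.resize(im[r0:r1,c0:c1,::-1],None,fx=600/(r1-r0),fy=600/(r1-r0)))
```

```text
[457.64411298  46.93974223  37.55570325] [-5.5  0.8  2.4]
```

View pics/scene2.png

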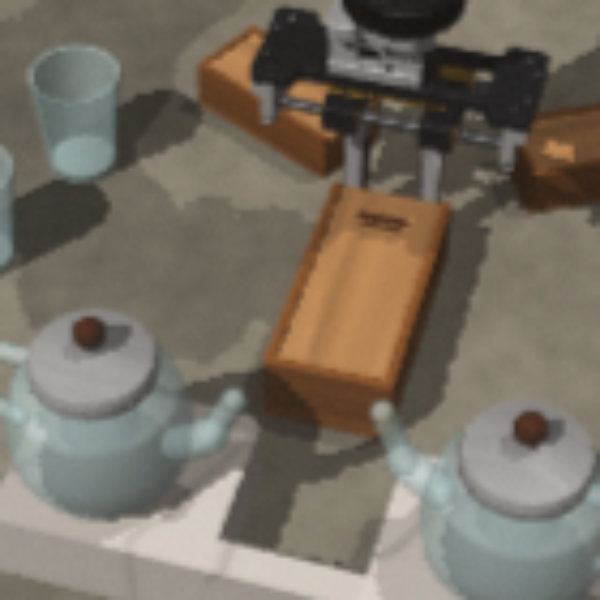

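View pics/top2.png

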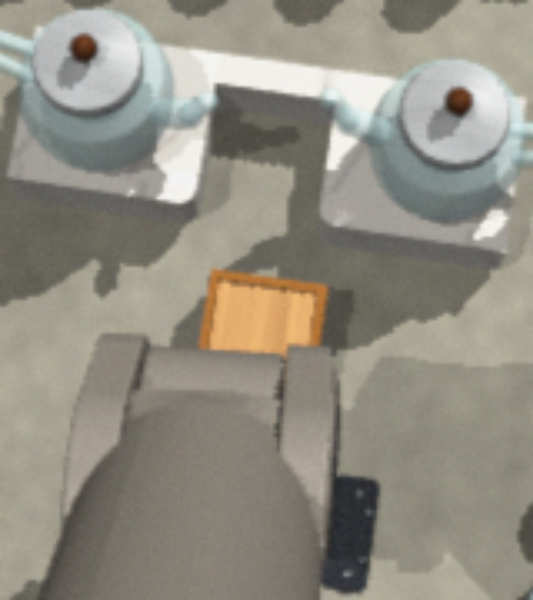

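The cover is flush with the box's near end (no step left at about (390,200) in the scene crop), and the box end touches the fingers. The box is still about 16 mm too far right of the gap. I'll go round and push its right side squarely with two fingers.

Request:
carry_out([
  [0.05, 0, 0],
  [0.1, 0, 0],
  [0.1, 0, -0.12],
  [0.1, 0, -0.26],
  [0.1, 0, -0.42],
  [0.1, 0, -0.58],
  [0.1, 0, -0.74],
  [0.1, 0, -0.9],
  [0.1, 0, -1],
  [0.1, 0, -1],
], turn=[0, 0, 0, 0, 0, 0, 0, 0, 0, 0])

```text
time_s: 14.0
tool_pos: [450.3, 47.7, 118.2]
orientation: [0.109, 3.139, 0.001]
force: [0.4, 0.2, -0.5]
opening: 37.7
```

Request:
carry_out([
  [-0.1, -0.08, 0],
  [-0.2, -0.16, 0],
  [-0.3, -0.24, 0],
  [-0.4, -0.32, 0],
  [-0.5, -0.4, 0],
  [-0.6, -0.48, 0],
  [-0.7, -0.56, 0],
  [-0.8, -0.64, 0],
  [-0.9, -0.72, 0],
  [-1, -0.8, 0],
], turn=[0.05, 0.1, 0.15, 0.2, 0.25, 0.3, 0.35, 0.4, 0.45, 0.502], claw=0.36)

```text
time_s: 15.25
tool_pos: [525.4, -22.1, 117.1]
orientation: [-2.31, -2.129, 0.001]
force: [0.0, 0.9, -1.0]
opening: 60.5
```

Run:
```python
from h import *
from scipy.spatial.transform import Rotation as Ro
s=ctrl.get_state();print(s["tool_pos"],s["joint_positions"].round(2),s["opening"]);print(Ro.from_rotvec(s["orientation"]).as_matrix().round(3))
im=ctrl.grab_frame("top");cv2.imwrite("pics/top3.png",cv2.resize(im[90:270,170:330,::-1],None,fx=3.333,fy=3.333))
```

```text
[525.36217107 -22.12899966 117.1458914 ] [-0.68  0.41  0.74  2.07 -0.38  0.8   0.21] 60.45351354684567
[[ 0.081  0.997 -0.001]
 [ 0.997 -0.081 -0.   ]
 [-0.001 -0.001 -1.   ]]
```

View pics/top3.png

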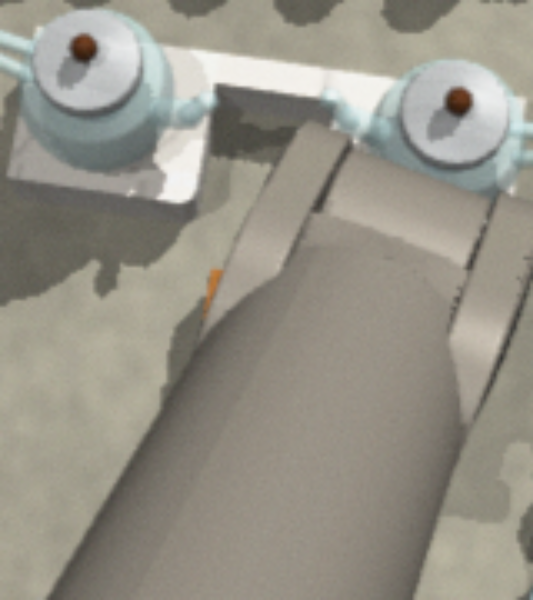

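Request:
carry_out([
  [0, 0.06, 0.1],
  [0, 0.12, 0.2],
  [0, 0.18, 0.32],
  [0, 0.24, 0.44],
  [0, 0.3, 0.56],
  [0, 0.3, 0.68],
  [0, 0.3, 0.8],
  [0, 0.3, 0.92],
  [0, 0.3, 1],
  [0, 0.3, 1],
], turn=[0, 0, 0, 0, 0, 0, 0, 0, 0, 0])

```text
time_s: 16.55
tool_pos: [549.1, -23.8, 37.3]
orientation: [-2.304, -2.135, 0.001]
force: [0.6, 0.1, 0.5]
opening: 60.5
```

Run:
```python
from h import *
s=ctrl.get_state();print(s["tool_pos"],s["force"].round(1))
im=ctrl.grab_frame("scene");cv2.imwrite("pics/scene4.png",cv2.resize(im[130:290,180:340,::-1],None,fx=3.75,fy=3.75))
```

```text
[549.10372957 -23.77022281  37.28084843] [0.6 0.1 0.5]
```

View pics/scene4.png

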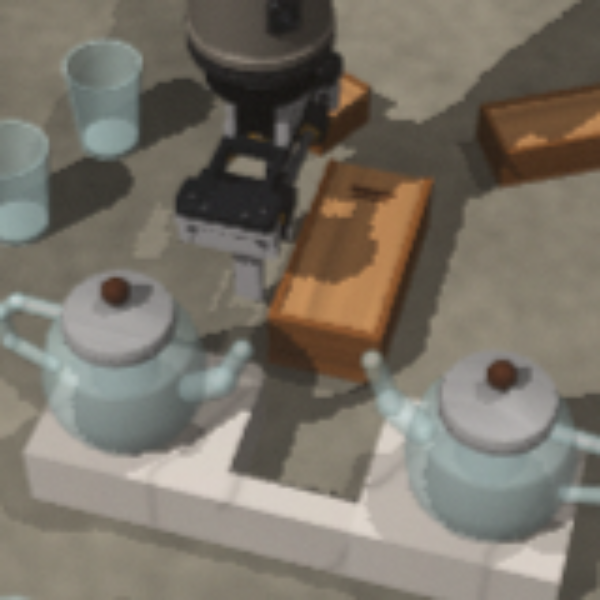

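Request:
carry_out([
  [0.06, 0, 0],
  [0.12, 0, 0],
  [0.17, 0, 0],
  [0.21, 0, 0],
  [0.25, 0, 0],
  [0.29, 0, 0],
  [0.33, 0, 0],
  [0.37, 0, 0],
  [0.4, 0, 0],
  [0.41, 0, 0],
], turn=[0, 0, 0, 0, 0, 0, 0, 0, 0, 0])

```text
time_s: 17.85
tool_pos: [551.9, 9.2, 37.7]
orientation: [2.304, 2.136, 0.0]
force: [0.1, -4.5, 4.0]
opening: 60.3
```

Request:
carry_out([
  [-0.1, 0, 0],
  [-0.2, 0, 0],
  [-0.22, 0, -0.1],
  [-0.22, 0, -0.24],
  [-0.22, 0, -0.4],
  [-0.22, 0, -0.55],
  [-0.22, 0, -0.7],
  [-0.22, 0, -0.85],
  [-0.22, 0, -1],
  [-0.22, 0, -1],
], turn=[0, 0, 0, 0, 0, 0, 0, 0, 0, 0])

```text
time_s: 19.1
tool_pos: [551.0, -8.4, 118.6]
orientation: [2.304, 2.135, 0.002]
force: [-0.5, 0.0, -0.3]
opening: 60.2
```

Request:
carry_out([
  [-0.04, -0.1, 0],
  [-0.08, -0.2, 0],
  [-0.12, -0.3, 0],
  [-0.16, -0.4, 0],
  [-0.2, -0.5, 0],
  [-0.2, -0.6, 0],
  [-0.2, -0.7, 0],
  [-0.2, -0.8, 0],
  [-0.2, -0.9, 0],
  [-0.2, -1, 0],
], turn=[-0.05, -0.1, -0.15, -0.2, -0.25, -0.3, -0.35, -0.4, -0.45, -0.5], claw=0.6)

```text
time_s: 20.35
tool_pos: [469.0, -18.4, 117.3]
orientation: [-0.111, -3.139, 0.0]
force: [-0.3, 0.2, -0.6]
opening: 37.7
```

Run:
```python
from h import *
s=ctrl.get_state();print(s["tool_pos"],s["orientation"].round(3))
for n in("scene","top"):
    im=ctrl.grab_frame(n);cv2.imwrite(f"pics/{n}5f.png",im[:,:,::-1]);r,c=(130,180) if n=="scene" else (90,170)
    cv2.imwrite(f"pics/{n}5.png",cv2.resize(im[r:r+160,c:c+160,::-1],None,fx=3.75,fy=3.75))
```

```text
[469.00104805 -18.39901708 117.3446465 ] [-0.111 -3.139  0.   ]
```

View pics/scene5.png

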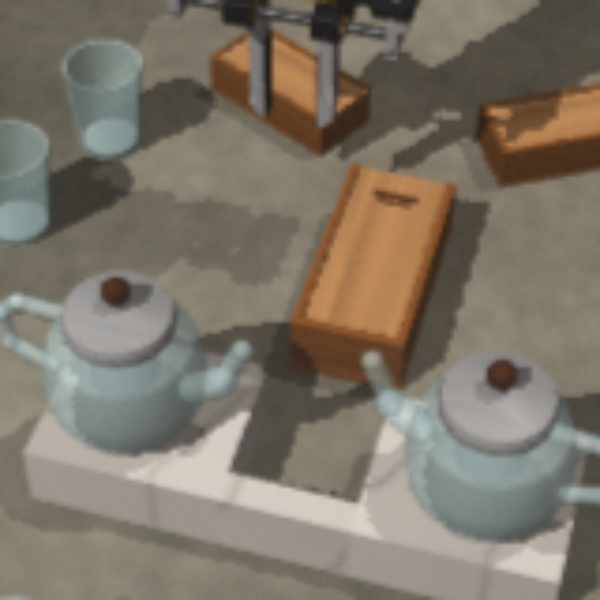

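View pics/top5.png

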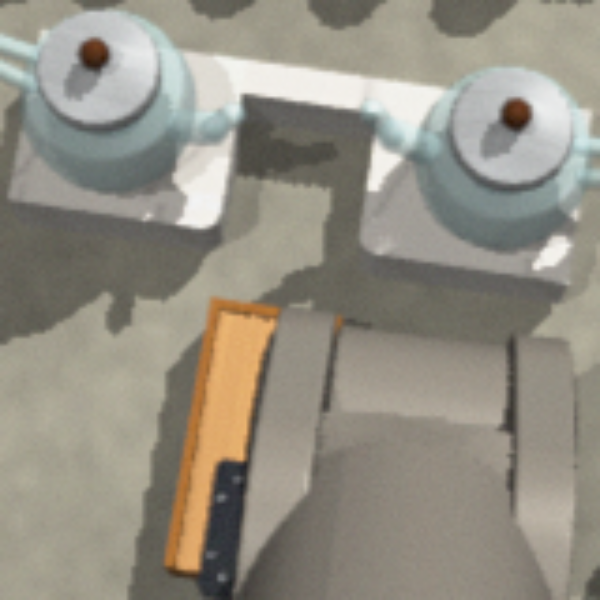

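The cover is still shut, and the box now sits straight in front of the gap. Its left edge runs from (210,298) to (168,572) in the top crop. I'll measure its lateral offset.

Run:
```python
from h import *
O=np.array([675.2,47.4]);a=np.radians(-4.4);ex=np.array([np.cos(a),np.sin(a)]);ey=np.array([-ex[1],ex[0]])
def st(W): return np.c_[(W-O)@ex,(W-O)@ey]
im=cv2.imread("pics/top5f.png");hsv=cv2.cvtColor(im,cv2.COLOR_BGR2HSV)
M=cv2.inRange(hsv,(5,90,60),(25,255,255))
P=[(np.flatnonzero(M[r,205:260])[0]+205-.5,r) for r in range(174,240)]
S=st(ray("top",P,50));print("left edge: slope deg",np.degrees(np.polyfit(S[:,0],S[:,1],1)[0]),"y at x=-45,-127",np.polyval(np.polyfit(S[:,0],S[:,1],1),[-45,-127]))
P=[(c,np.flatnonzero(M[:,c])[0]-.5) for c in range(229,243)]
print("far edge",st(ray("top",P,50)).mean(0))
# stand wall in top: mark edges of bright/dark along rows
g=cv2.cvtColor(im,cv2.COLOR_BGR2GRAY).astype(float)
for r in (122,128,134,140,146): 
    d=np.diff(g[r]); l=212+np.argmin(d[212:240]); rr=258+np.argmax(d[258:275])
    print(r,l,rr,st(ray("top",[(l+.5,r),(rr+.5,r)],50)).round(1).tolist(),d[l],d[rr])
sc=lambda p:st(ray("scene",crop(p,3.75,(180,130)),50)).round(1)
print("scene box",sc([(355,168),(297,322),(455,185),(400,340)]).tolist());print("scene gap",sc([(252,400),(234,470),(376,440),(362,498)]).tolist())
```

```text
left edge: slope deg -0.10320653501962271 y at x=-45,-127 [41.35352293 41.50122903]
far edge [384.86831342  89.17278571]
122 233 269 [[71.2, 42.0], [84.2, -40.4]] -40.0 29.0
128 231 268 [[56.0, 44.2], [69.4, -40.3]] -54.0 71.0
134 230 268 [[41.3, 44.0], [55.0, -42.5]] -66.0 88.0
140 229 267 [[26.7, 43.9], [40.3, -42.4]] -66.0 88.0
146 228 266 [[12.1, 43.8], [25.7, -42.3]] -72.0 36.0
scene box [[-201.6, -34.0], [-42.8, -33.2], [-204.8, 41.9], [-46.9, 38.4]]
scene gap [[30.6, -42.6], [87.4, -36.9], [39.2, 43.6], [85.2, 46.3]]
```

The box is centred to within about 1 mm and squared to about 0.1° with the gap. Now I'll go back behind it and push it in.

Request:
carry_out([
  [0.06, 0.1, 0],
  [0.12, 0.2, 0],
  [0.18, 0.32, 0],
  [0.23, 0.44, 0],
  [0.27, 0.56, 0],
  [0.3, 0.68, 0],
  [0.325, 0.8, 0],
  [0.325, 0.92, 0],
  [0.325, 1, 0],
  [0.325, 1, 0],
], turn=[0, 0, 0, 0, 0, 0, 0, 0, 0, 0])

```text
time_s: 21.7
tool_pos: [449.7, 63.7, 117.6]
orientation: [-0.118, -3.139, 0.0]
force: [-0.3, -1.0, -0.2]
opening: 37.8
```

Request:
carry_out([
  [0, 0.03, 0.1],
  [0, 0.03, 0.2],
  [0, 0.03, 0.32],
  [0, 0.03, 0.44],
  [0, 0.03, 0.56],
  [0, 0.03, 0.68],
  [0, 0.03, 0.8],
  [0, 0.03, 0.92],
  [0, 0.03, 1],
  [0, 0.03, 1],
], turn=[0, 0, 0, 0, 0, 0, 0, 0, 0, -0.002])

```text
time_s: 22.95
tool_pos: [449.6, 65.6, 37.3]
orientation: [-0.109, -3.139, 0.001]
force: [-0.2, 0.4, -0.4]
opening: 37.5
```

Run:
```python
from h import *
s=ctrl.get_state();print(s["tool_pos"],s["orientation"].round(4),s["force"].round(1),s["time_s"])
im=ctrl.grab_frame("scene");cv2.imwrite("pics/scene6.png",cv2.resize(im[130:290,180:340,::-1],None,fx=3.75,fy=3.75))
```

```text
[449.6295295   65.58348944  37.25324203] [-1.0900e-01 -3.1389e+00  6.0000e-04] [-0.2  0.4 -0.4] 22.95
```

View pics/scene6.png

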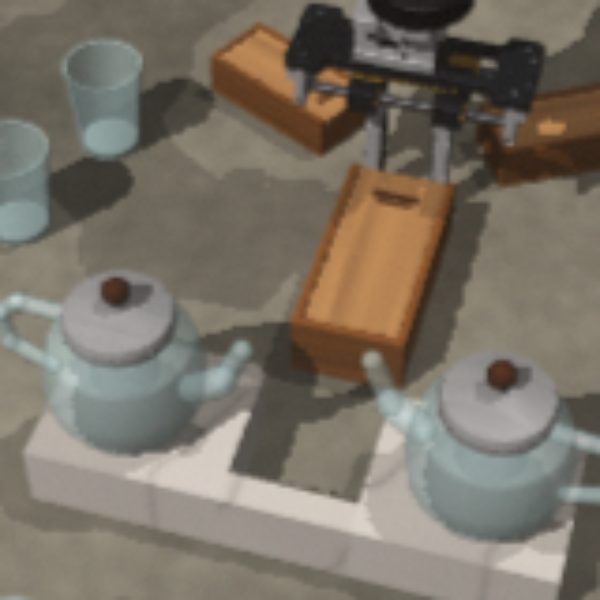

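Request:
carry_out([
  [-0.05, 0, 0],
  [-0.1, 0, 0],
  [-0.17, 0, 0],
  [-0.25, 0, 0],
  [-0.34, 0, 0],
  [-0.43, 0, 0],
  [-0.52, 0, 0],
  [-0.6, -0.005, 0],
  [-0.67, -0.005, 0],
  [-0.7, -0.005, 0],
], turn=[0.0024, 0.0024, 0.0024, 0.0024, 0.0024, 0.0024, 0.0024, 0.0024, 0.0024, 0.0024])

```text
time_s: 24.25
tool_pos: [506.0, 61.4, 37.7]
orientation: [-0.122, -3.139, 0.0]
force: [-4.5, 0.2, 3.0]
opening: 37.7
```

Run:
```python
from h import *
s=ctrl.get_state();print(s["tool_pos"],s["orientation"].round(4),s["force"].round(1),s["time_s"])
for n in("scene","top"):
    im=ctrl.grab_frame(n);cv2.imwrite(f"pics/{n}7f.png",im[:,:,::-1]);r,c=(130,180) if n=="scene" else (90,170)
    cv2.imwrite(f"pics/{n}7.png",cv2.resize(im[r:r+160,c:c+160,::-1],None,fx=3.75,fy=3.75))
```

```text
[506.02212071  61.36309376  37.66320112] [-1.2160e-01 -3.1392e+00  1.0000e-04] [-4.5  0.2  3. ] 24.25
```

View pics/scene7.png

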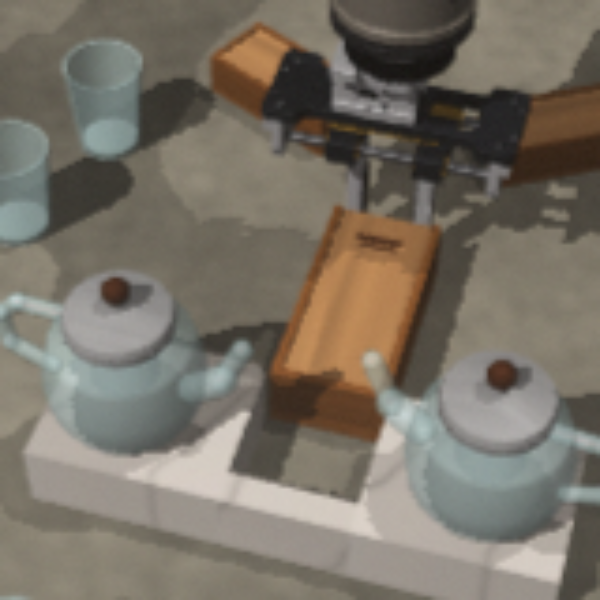

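View pics/top7.png

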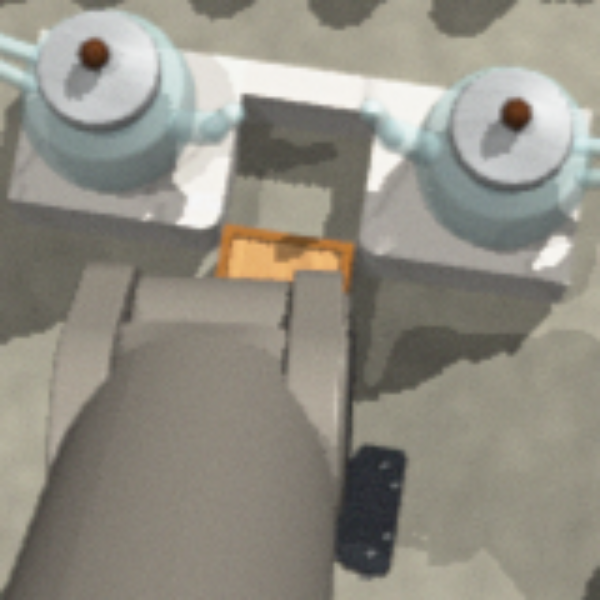

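Run:
```python
from h import *
O=np.array([675.2,47.4]);a=np.radians(-4.4);ex=np.array([np.cos(a),np.sin(a)]);ey=np.array([-ex[1],ex[0]])
st=lambda W: np.c_[(W-O)@ex,(W-O)@ey]
im=cv2.imread("pics/top7f.png");hsv=cv2.cvtColor(im,cv2.COLOR_BGR2HSV)
M=cv2.inRange(hsv,(5,90,60),(25,255,255))
for r in range(152,164):
    c=np.flatnonzero(M[r,220:275])+220
    print(r,c[0],c[-1],st(ray("top",[(c[0]-.5,r),(c[-1]+.5,r)],50)).round(1).tolist())
P=[(c,np.flatnonzero(M[130:180,c])[0]+130-.5) for c in range(232,262,3)]
print("far",st(ray("top",P,50)).round(1).tolist())
```

```text
152 229 247 [[-2.0, 41.4], [4.8, -1.5]]
153 229 253 [[-4.4, 41.0], [4.5, -15.4]]
154 229 263 [[-6.7, 40.6], [5.7, -38.4]]
155 229 264 [[-9.0, 40.2], [3.7, -41.0]]
156 228 264 [[-11.7, 42.1], [1.4, -41.4]]
157 228 264 [[-14.1, 41.7], [-0.9, -41.7]]
158 228 264 [[-16.4, 41.3], [-3.3, -42.1]]
159 228 264 [[-18.8, 40.9], [-5.6, -42.4]]
160 228 263 [[-21.1, 40.5], [-8.3, -40.5]]
161 228 263 [[-23.4, 40.1], [-10.7, -40.9]]
162 227 263 [[-26.1, 42.0], [-13.0, -41.2]]
163 227 263 [[-28.4, 41.6], [-15.3, -41.6]]
far [[5.1, 34.5], [6.2, 27.7], [4.9, 20.5], [6.0, 13.7], [4.7, 6.6], [5.8, -0.2], [4.5, -7.3], [5.5, -14.1], [4.3, -21.3], [5.3, -28.0]]
```

The box's front is in the mouth at stand x≈5 mm and centred (+41/-41 mm). I'll continue straight.

Request:
carry_out([
  [-0.05, 0, 0],
  [-0.13, 0, 0],
  [-0.23, 0, 0],
  [-0.34, 0, 0],
  [-0.45, 0, 0],
  [-0.56, 0, 0],
  [-0.67, 0, 0],
  [-0.77, 0, 0],
  [-0.85, 0, 0],
  [-0.9, 0, 0],
], turn=[0, 0, 0, 0, 0, 0, 0, 0, 0, 0])

```text
time_s: 25.6
tool_pos: [577.8, 55.8, 37.6]
orientation: [-0.121, -3.139, 0.0]
force: [-3.9, 1.4, 3.5]
opening: 37.5
```

Run:
```python
from h import *
s=ctrl.get_state();print(s["tool_pos"],s["orientation"].round(4),s["force"].round(1),s["time_s"])
im=ctrl.grab_frame("scene");cv2.imwrite("pics/scene8.png",cv2.resize(im[130:290,180:340,::-1],None,fx=3.75,fy=3.75))
```

```text
[577.84555684  55.78536059  37.6322249 ] [-1.2150e-01 -3.1392e+00  1.0000e-04] [-3.9  1.4  3.5] 25.6
```

View pics/scene8.png

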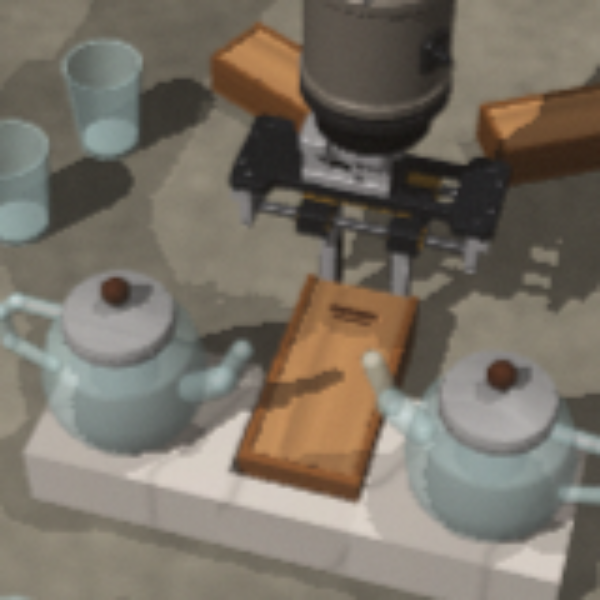

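The box is deep in the gap, its front edge at about (235,470)-(355,495) in the crop, close to the back stone. I'll creep it home and watch the force.

Request:
carry_out([
  [-0.03, 0, 0],
  [-0.06, 0, 0],
  [-0.09, 0, 0],
  [-0.11, 0, 0],
  [-0.13, 0, 0],
  [-0.145, 0, 0],
  [-0.16, 0, 0],
  [-0.17, 0, 0],
  [-0.18, 0, 0],
  [-0.19, 0, 0],
], turn=[0, 0, 0, 0, 0, 0, 0, 0, 0, 0])

```text
time_s: 26.9
tool_pos: [591.0, 54.8, 37.5]
orientation: [-0.121, -3.136, -0.0]
force: [-14.7, 2.1, 10.1]
opening: 37.5
```

Request:
carry_out([
  [-0.01, 0, 0],
  [-0.02, 0, 0],
  [-0.025, 0, 0],
  [-0.025, 0, 0],
  [-0.025, 0, 0],
  [-0.025, 0, 0],
  [-0.025, 0, 0],
  [-0.025, 0, 0],
  [-0.025, 0, 0],
  [-0.025, 0, 0],
], turn=[0, 0, 0, 0, 0, 0, 0, 0, 0, 0])

```text
time_s: 28.15
tool_pos: [591.0, 54.8, 37.3]
orientation: [-0.121, -3.132, -0.0]
force: [-24.6, 1.5, 17.2]
opening: 37.6
```

Run:
```python
from h import *
s=ctrl.get_state();print(s["tool_pos"],s["orientation"].round(4),s["force"].round(1),s["time_s"])
im=ctrl.grab_frame("scene");cv2.imwrite("pics/scene9.png",cv2.resize(im[180:280,200:300,::-1],None,fx=6,fy=6))
```

```text
[591.02917326  54.76693639  37.29698869] [-0.1206 -3.1323 -0.    ] [-24.6   1.5  17.2] 28.15
```

View pics/scene9.png

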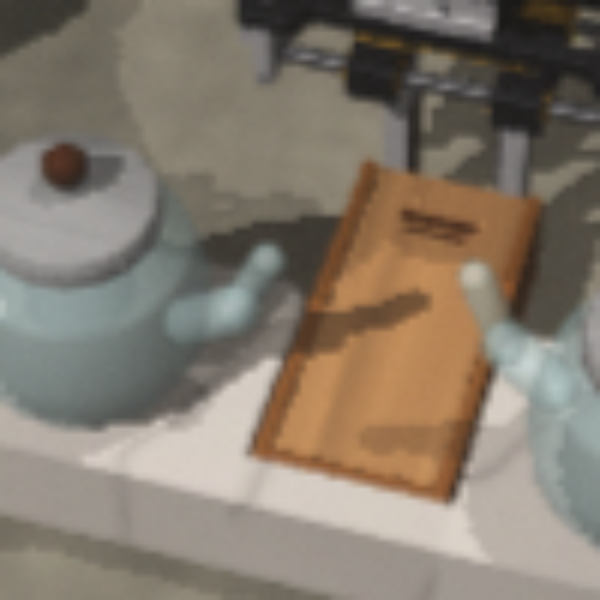

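The box sits against the back stone, with no further motion at 25 N, no dark gap at its front edge, and the cover flush. I'll retreat straight back, then up.

Request:
carry_out([
  [0.03, 0, 0],
  [0.06, 0, 0],
  [0.12, 0, 0],
  [0.2, 0, 0],
  [0.3, 0, 0],
  [0.4, 0, 0],
  [0.5, 0, -0.1],
  [0.6, 0, -0.3],
  [0.7, 0, -0.5],
  [0.8, 0, -0.7],
], turn=[0, 0, 0, 0, 0, 0, 0, 0, 0, 0])

```text
time_s: 29.45
tool_pos: [530.5, 59.6, 95.2]
orientation: [0.121, 3.139, 0.001]
force: [-0.1, 0.1, 0.7]
opening: 37.5
```

Request:
carry_out([
  [0.05, -0.1, -0.1],
  [0.1, -0.2, -0.2],
  [0.2, -0.3, -0.3],
  [0.3, -0.4, -0.4],
  [0.4, -0.5, -0.5],
  [0.5, -0.6, -0.6],
  [0.6, -0.7, -0.7],
  [0.6, -0.8, -0.8],
  [0.6, -0.9, -0.9],
  [0.6, -1, -1],
], turn=[0, 0, 0, 0, 0, 0, 0, 0, 0, 0])

```text
time_s: 30.7
tool_pos: [477.0, -17.1, 174.2]
orientation: [0.121, 3.139, -0.0]
force: [0.3, -0.3, -0.8]
opening: 37.2
```

Run:
```python
from h import *
s=ctrl.get_state();print(s["tool_pos"],s["force"].round(1),s["time_s"])
for n in("scene","top"):
    im=ctrl.grab_frame(n);cv2.imwrite(f"pics/{n}Af.png",im[:,:,::-1])
    r,c=(165,170) if n=="scene" else (90,165)
    cv2.imwrite(f"pics/{n}A.png",cv2.resize(im[r:r+120,c:c+180,::-1],None,fx=4.4,fy=4.4))
```

```text
[476.97374556 -17.13661269 174.2461547 ] [ 0.3 -0.3 -0.8] 30.7
```

View pics/sceneA.png

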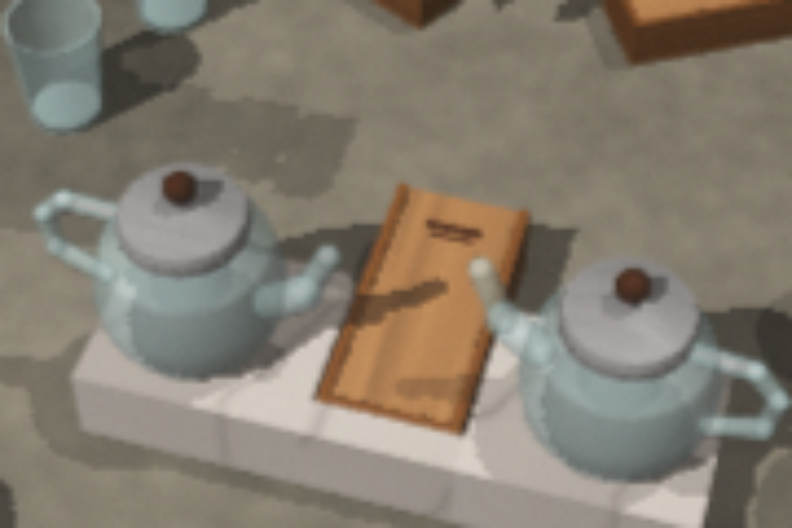

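View pics/topA.png

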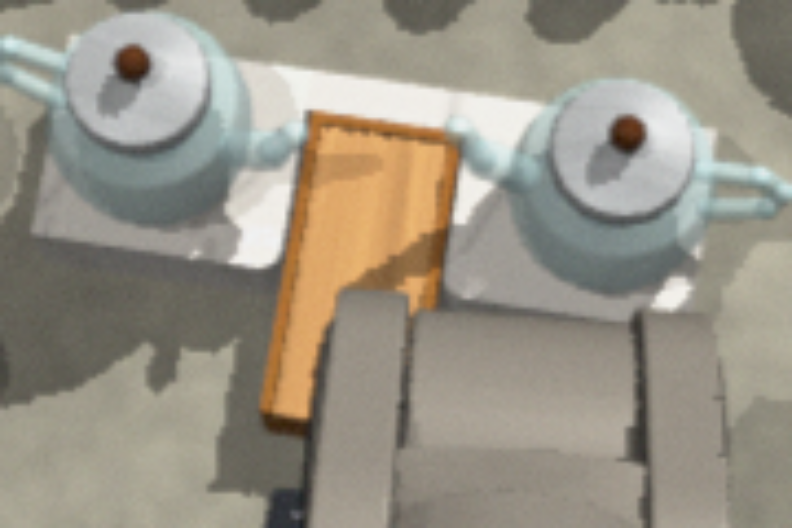

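View pics/sceneAf.png

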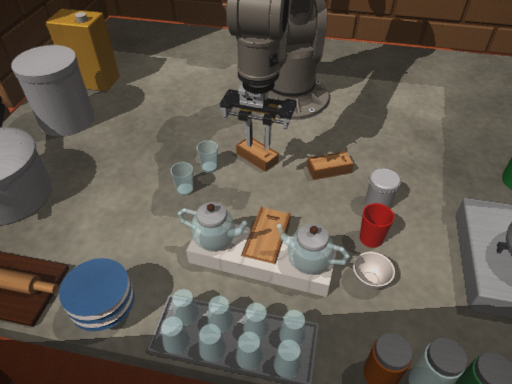

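The box is seated between the blocks with its front edge at (310,112)-(460,132) in the top crop, flush with the back stone. The cover is flush, nothing else has moved, and the arm is clear of everything.

```bash
python3 -c "
from rig import ctrl
print(ctrl.finish_job())"
```

```text
the job is handed in; nothing more can be done
None
```

The spoon box is put away: its cover is shut and it sits fully home against the back stone. I handed the job in at about 31 s of the 61 s allowed.

- **Cover:** I pushed it shut first, from about 20 mm out to flush. It stayed flush through all the later pushes.
- **Lining up:** The box lay about 16 mm to the right of the gap, so I pushed its right side square with two fingers. The camera then put it within about 1 mm of centre and 0.1° of straight.
- **Pushing in:** I pushed it closed end first through the gap until it stopped. Pushing harder, to about 25 N at the wrist, moved it no further.

**Last checks:** The last pictures show no gap at the back stone, and the teapots, glasses, cup, tin and bowl where they stood. The fingers were clear of everything, with the measured force near zero.

**Small disagreement:** By finger position, the box stopped about 1.5 mm short of the calculated home spot. That is within the 2 mm camera calibration, and the force and the pictures both show it against the stone.

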